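# Pack a roller repair kit

## Task

Pack the repair kit at the stockroom bench: put the wide-bore bearing ring flat over the post, the short clamp bar between the end ribs, the pin upright in the round collar, and the square block squared up between the four corner brackets, each resting fully down on the floor of its nest in the grey tray. Set the parts down rather than dropping them, and leave the narrow-bore ring and the long bar lying on the mat where they are.

Things in the scene. Friction and masses are not known exactly. Their poses are not given: they have to be found in the camera images.
- bearing_c (a point): Steel bearing ring with a WIDE bore: outer diameter 52, bore 30, 24 high, lying flat, 150 g or so. Origin: its centre, half-way up; z along the bore. It starts on the thin dark rubber mat (2 mm thick). Sizes in mm.
- bar_c (a point): SHORT aluminium clamp bar, 78 long (x), 24 wide (y), 28 high (z), two dark flat screws in its top. Origin: its centre, half-way up. It starts on the thin dark rubber mat (2 mm thick). Sizes in mm.
- pin_c (a point): Plain steel pin standing upright, diameter 20, 50 high (z). Origin: its centre, half-way up. It starts on the thin dark rubber mat (2 mm thick). Sizes in mm.
- block_c (a point): Square aluminium block, 46 x 46 (x, y), 26 high (z), a dark round plug in the middle of its top. Origin: its centre, half-way up. It starts on the thin dark rubber mat (2 mm thick). Sizes in mm.
- blank_c (a point): Look-alike that stays on the mat: steel ring of the same outside size as the bearing (diameter 52, 24 high) but with a NARROW bore of 10. Origin: its centre, half-way up. Sizes in mm.
- long_bar_c (a point): Look-alike that stays on the mat: aluminium bar like the clamp bar but LONG, 112 x 24 x 28 (x, y, z), two dark screws. Origin: its centre, half-way up. The six parts lie with at least 120 mm between centres; a small loose nut and screw (under 26 high) lie on the mat too, no nearer than 70 mm to any part's centre. Sizes in mm.
- nest_post_c (a point): The bearing's nest. The fixed, level grey tray (234 square) holds four 110 square nest plates, two by two, 112 apart; its rim is 12 above the nest floors, no walls between nests. This one has a single upright black post in its middle, diameter 12, 22 above the nest floor. Origin: centre of the nest floor's top surface; x, y along the plate's sides, z up. Sizes in mm.
- nest_ribs_c (a point): The clamp bar's nest in the same tray: black ribs 10 high at both ends bound a place 94 long (x) by 40 wide (y) for the bar; the side ribs stand only at the ends (beyond x = 34 either way), so that the middle is open to fingers. Origin: centre of the nest floor's top surface; x, y along the plate's sides, z up. Sizes in mm.
- nest_collar_c (a point): The pin's nest in the same tray: one round black collar in its middle, inner diameter 38, outer 46, 10 high; the pin stands upright in it on the nest floor. Origin: centre of the nest floor's top surface; x, y along the plate's sides, z up. Sizes in mm.
- nest_corners_c (a point): The block's nest in the same tray: four black L-shaped corner brackets, 10 high, bound a place 62 x 62 for the block, which stands there with its sides parallel to the plate's; between the brackets the middle of each side is open for fingers (36 mm gaps, within 18 either way). Origin: centre of the nest floor's top surface; x, y along the plate's sides, z up. Sizes in mm.
Things that resemble listed ones, but are neither listed nor needed, are in the scene too. What is shaped like the part that bears block_c but blue or yellow is not meant.

How it is judged:
At the end, for the whole second after the job is handed in: All four parts in their own nests: centre within 12.5 mm of the nest centre, on its floor (4 mm), flat or upright within 0.1 rad, bar and block parallel to the nest within 0.25 rad, released and at rest; narrow-bore ring and long bar within 30 mm of their starts (horizontal distance between bearing_c and nest_post_c below 0.0125 m and z of bearing_c in the frame of nest_post_c between 0.008 and 0.016 m and angle between the z axis of bearing_c and the z axis of nest_post_c, either way round below 0.1 rad and linear speed of each of bearing, bar, pin, block below 0.02 m/s and angular speed of each of bearing, bar, pin, block below 0.2 rad/s and contact force between the fingers and bearing below 0.1 N and horizontal distance between bar_c and nest_ribs_c below 0.0125 m and z of bar_c in the frame of nest_ribs_c between 0.01 and 0.018 m and angle between the z axis of bar_c and the z axis of nest_ribs_c, either way round below 0.1 rad and contact force between the fingers and bar below 0.1 N and horizontal distance between pin_c and nest_collar_c below 0.0125 m and z of pin_c in the frame of nest_collar_c between 0.021 and 0.029 m and angle between the z axis of pin_c and the z axis of nest_collar_c, either way round below 0.1 rad and contact force between the fingers and pin below 0.1 N and horizontal distance between block_c and nest_corners_c below 0.0125 m and z of block_c in the frame of nest_corners_c between 0.009 and 0.017 m and angle between the z axis of block_c and the z axis of nest_corners_c, either way round below 0.1 rad and contact force between the fingers and block below 0.1 N and angle between the x axis of bar_c and the x axis of nest_ribs_c, either way round below 0.25 rad and (angle between the x axis of block_c and the x axis of nest_corners_c, either way round below 0.25 rad or angle between the y axis of block_c and the x axis of nest_corners_c, either way round below 0.25 rad) and distance of each of blank_c, long_bar_c from where it was at the start of the episode below 0.03 m); the robot touches nothing.
It fails at once if a look-alike (narrow-bore ring or long bar) is shifted more than 30 mm from where it lay (distance of any of blank_c, long_bar_c from where it was at the start of the episode above 0.03 m).
It fails at once if a kit part is dropped (falls free faster than 0.65 m/s, a drop of over 20 mm) ((linear speed of bearing above 0.65 m/s and contact force between the fingers and bearing below 0.01 N) or (linear speed of bar above 0.65 m/s and contact force between the fingers and bar below 0.01 N) or (linear speed of pin above 0.65 m/s and contact force between the fingers and pin below 0.01 N) or (linear speed of block above 0.65 m/s and contact force between the fingers and block below 0.01 N)).
It also fails if it takes over 112 s, if anything falls off the work surface, if the arm or the gripper's body presses on something with over 40 N, if the wrist force passes 120 N, or if a joint passes its speed limit or range.

## Robot

A 6-joint arm with a two-finger parallel gripper is mounted at the origin on the work surface. World frame = base frame: x ahead of the robot, y to its left, z up, the work surface at z = 0. Lengths are in m, angles in rad, forces in N, time in s.
With the tool pointing down it reaches from about 0.375 to 0.975 m from the base axis. Payload 3.8 kg.
Tool frame: the origin (TCP) lies midway between the tips of the shut fingers; the grasp point (between the pads) lies 19 mm behind it; z points along the fingers, y is the direction in which the jaws open and shut (so a half turn about z gives the same grasp; the last joint's range is limited). The gripper opens to 88 mm and grips with 3 to 60 N. Pads are 18 mm wide; open, the fingers measure 123 mm over their backs; the gripper's body (75 mm by 187 mm) begins 45 mm behind the grasp point.
Start: joints at [1.101, 0.264, 1.604, -0, 1.274, -0.037], TCP at [0.283, 0.613, 0.239] pointing down, gripper open.
Joint ranges: [-2.63, 2.63], [-0.94, 2.18], [0.31, 2.57], [-1.31, 4.45], [0, 2.66], [-2.55, 2.55]. Speed limits (rad/s): [2.57, 2.57, 3.14, 3.14, 3.14, 3.14].

## Interface

Orientations are given as a rotation vector (axis times angle).
In Python, from plant import state, imaging, job_done, finder gives the robot as it stands.
- The arm moves only by the tool arm_command, never from a script. Its argument "steps" is a list of rows, each a list of 3 entries, a list of its own where there are three numbers: the shift along the world's x, y, z in m, then the turn, a rotation vector about the world's x, y, z in rad, then the opening, from 0 (shut) to 1 (fully open). In form: [[[x, y, z], [ax, ay, az], grip], ...]. A call has 1 to 10 rows; each row is the pose to reach, as a shift and turn from the pose measured when the call began; what a row does not reach only later rows make up. A row lasts 1/8 s, in which the tool goes at most 62.5 mm and 10.7 degrees, less where a joint would pass 70% of its speed; a pose out of reach is approached as far as the arm can. A call with a gripper value outside its range is refused whole. The fingers move at their own pace and stop on an object; the grip force is fixed at half the most. Time passes only in rows, so rows that repeat a pose let the fingers close. It gives the time, the measured TCP pose, the force and the opening at its end, in the units of the state.
- state(): the state, without advancing time (a new reading comes with each control period).
- imaging.get_image(name): name is "side" or "top"; returns (picture, depth): 420x560x3 uint8, red, green, blue; 420x560 float32, m along the optical axis (not along the pixel's ray), 0 where there is no reading.
- imaging.camera_info(name): a dict with "fov_y" (degrees; the focal length in pixels is half the picture's height over the tangent of half this angle, whatever the lens; pixels are square), "cx", "cy" (the principal point, pixels), "R" (3x3) and "t" (3): a world point X has camera coordinates R X + t. Camera axes: x right, y down, z forward; pixel columns grow to the right and rows downward; lengths in m; the calibration is good to about 2 mm. A picture is of the moment at which its call begins. camera_info takes no time and is no camera call.
- job_done(): hands the job in, once; it reports no verdict.
Trained networks look in the newest picture that a camera, given by its name, has taken for a name from the list of things; names that differ only in an ending like _2 or _b are one class to them, and where a whole thing is asked for, a point or a joint stands for the part that bears it (a point fixed in the world has none). Each returns a list of dicts, best first, with "conf" (0 to 1); they miss things now and then, are a little off and sometimes report something else, mostly with a low value. They report only what shows in the picture. A call takes as long as a camera call. They do not tell look-alikes from the thing itself.
- finder.outline_of(camera, target): "mask" (420x560 bool, what is visible of it) and "bbox" ([left, top, right, bottom] in pixels, round what is visible of it).
The state is a dict: "time": time; "joints": joint angles; "joint_velocities": joint speeds; "effort": joint torques, N m; "eef_pos": TCP position; "tool_rot": TCP orientation; "force": force on the tool from outside, world axes, zero at the start; "torque": the same for the moment, N m; "width": opening from 0.0 (shut) to 1.0 (fully open).
Only numpy, scipy, OpenCV 4.12 (cv2) and the standard library are available. Lean on these libraries where they do the work, as an engineer would, in place of code of your own. Each camera call takes 0.05 s, during which the arm holds its last target. There are 200 camera calls.

## Working session

There is one attempt and no reset: what is moved stays moved. The work goes in short steps, Python scripts to look and compute and a tool call to move; the robot and the scene stay as the last step left them, time stands still between calls to the robot, and variables do not carry over. Pictures are saved under pics/ and viewed, about 12 in all and at most 16, crops included, and the job is handed in when it is done.

Besides the shell and the picture viewer there is one more tool, called after "Call:" as name(argument=value, ...) on one line, values as JSON. arm_command: Moves the arm, as the interface text tells. Its arguments: {"type":"object","properties":{"steps":{"type":"array","items":{"type":"array"}}},"required":["steps"]}

```bash
mkdir -p pics
cat > h.py <<'E'
import numpy as np,cv2
from plant import state, imaging, job_done, finder
def cam(n):
    c=imaging.camera_info(n); f=210/np.tan(np.radians(c["fov_y"])/2)
    return f,c["cx"],c["cy"],np.array(c["R"]),np.array(c["t"])
def world(n,depth):
    f,cx,cy,R,t=cam(n); v,u=np.mgrid[:420,:560]
    P=np.stack([(u-cx)/f*depth,(v-cy)/f*depth,depth],-1)
    W=(P-t)@R; W[depth==0]=np.nan; return W
E
python3 - <<'E'
from h import *
print(state())
for n in("top","side"):
    p,d=imaging.get_image(n); cv2.imwrite(f"pics/{n}0.png",p[:,:,::-1]); np.save(n+"0.npy",d)
    print(imaging.camera_info(n))
E
```

```text
{'time': 0.0, 'joints': array([ 1.10111248e+00,  2.64731520e-01,  1.60536498e+00, -4.62957591e-05,
        1.27368791e+00, -3.68779050e-02]), 'joint_velocities': array([-1.14655752e-03, -1.66486249e-03,  8.35713314e-04, -1.88244158e-04,
       -1.07531425e-04, -3.78287993e-05]), 'effort': array([-7.63062708e-04, -5.02099121e+01, -3.56876099e+01,  7.25873304e-02,
        2.93044362e-02, -1.95841053e-04]), 'eef_pos': array([0.28279039, 0.6121292 , 0.23740744]), 'tool_rot': array([-0.67442616, -3.06782678,  0.00334985]), 'force': array([-0.05485254, -1.22115032, -0.23462123]), 'torque': array([-0.01743047,  0.0120423 ,  0.0465989 ]), 'width': 1.0035271724059072}
{'fov_y': 51.94479422345053, 'cx': 282.35877331666416, 'cy': 218.14020528459287, 'R': array([[ 0.0250748 , -0.99966145,  0.00694515],
       [-0.99545214, -0.0256067 , -0.09175697],
       [ 0.09190375, -0.00461278, -0.99575721]]), 't': array([-0.02135633,  0.47886818,  1.09965466])}
{'fov_y': 52.85522393121042, 'cx': 280.0782581423332, 'cy': 207.0607499027898, 'R': array([[-0.99024767, -0.13880994,  0.01188888],
       [-0.11462934,  0.76329148, -0.63580361],
       [ 0.07918118, -0.63096586, -0.7717593 ]]), 't': array([0.44792228, 0.07698787, 1.03122512])}
```

View pics/top0.png

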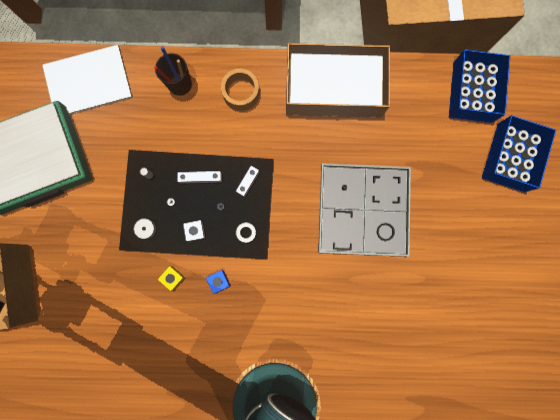

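View pics/side0.png

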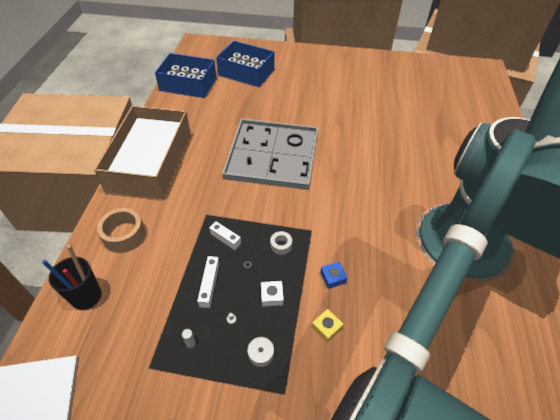

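The top view shows the pin (147,173), long bar (199,177), short bar (248,181), blank (143,229), block (194,231) and wide ring (246,232). In the tray are the post (344,187), corners (386,189), ribs (342,230) and collar (386,232). The side view shows the same layout. Next I'll measure poses from both views.

```bash
cat > meas.py <<'E'
from h import *
def top_surface(W,img,seed,r,bright=True,hmin=0.012):
    v,u=np.mgrid[:420,:560]; g=img.max(2)
    m=(np.hypot(u-seed[0],v-seed[1])<r)&((g>120) if bright else (g<70))
    return m
E
python3 - <<'E'
from h import *
seeds={"top":dict(pin=(147,173),long=(199,177),bar=(248,181),blank=(143,229),block=(194,231),ring=(246,232)),
"side":dict(pin=(188,338),long=(208,281),bar=(225,235),blank=(260,351),block=(272,293),ring=(281,242))}
for n in("top","side"):
    d=np.load(n+"0.npy"); W=world(n,d); I=cv2.imread(f"pics/{n}0.png")
    v,u=np.mgrid[:420,:560]
    print(n,"mat/table z",[np.round(np.nanmedian(W[a-3:a+4,b-3:b+4].reshape(-1,3),0),4) for b,a in ([(170,215),(300,300),(334,210),(375,175),(364,240)] if n=="top" else [(245,330),(100,320),(262,157)])])
    for k,s in seeds[n].items():
        R=30 if "long"==k else 24
        near=np.hypot(u-s[0],v-s[1])<R
        z=W[...,2]; zt=np.nanpercentile(z[near],98 if k!="pin" else 99)
        m=near&(z>zt-0.007)&(z>0.015)
        nn,l,st,c=cv2.connectedComponentsWithStats(m.astype(np.uint8)); 
        i=1+np.argmax(st[1:,4]); m=l==i
        P=W[m]; (cx,cy),(w,h),a=cv2.minAreaRect((P[:,:2]*1000).astype(np.float32))
        print(n,k,"z",np.round(np.median(P[:,2]),4),"mean",np.round(P[:,:2].mean(0),4),"rect",np.round([cx,cy,w,h,a],1),m.sum())
E
```

```text
top mat/table z [array([0.4817, 0.2882, 0.0017]), array([ 2.681e-01, -6.080e-02,  2.000e-04]), array([ 0.5055, -0.145 ,  0.0105]), array([ 0.6019, -0.2522,  0.0119]), array([ 0.4285, -0.2248,  0.0094])]
top pin z 0.0518 mean [0.5866 0.3476] rect [587.4 348.5  18.3  17.4   7.3] 49
top long z 0.0302 mean [0.5817 0.2103] rect [581.8 210.4  24.9 110.    2.5] 399
top bar z 0.0301 mean [0.5739 0.085 ] rect [574.2  85.   24.6  77.9  61.7] 273
top blank z 0.0261 mean [0.443  0.3478] rect [442.8 348.3  49.4  49.7   0. ] 297
top block z 0.0284 mean [0.4404 0.2192] rect [440.8 219.3  46.   46.2  11.7] 310
top ring z 0.0258 mean [0.4395 0.0849] rect [439.3  85.1  49.5  49.5   2.1] 206
side mat/table z [array([0.4826, 0.3061, 0.0015]), array([ 0.7884,  0.3275, -0.001 ]), array([ 0.5315, -0.1971,  0.0094])]
side pin z 0.0511 mean [0.5848 0.3516] rect [585.4 350.8  18.4  19.5  69. ] 88
side long z 0.0292 mean [0.5801 0.2169] rect [580.5 213.9  24.3 113.2   2.9] 521
side bar z 0.0291 mean [0.5716 0.0896] rect [572.1  87.9  26.4  79.8  61.6] 300
side blank z 0.0252 mean [0.4415 0.3525] rect [442.  352.3  49.2  49.8   8.6] 533
side block z 0.0273 mean [0.4386 0.2242] rect [438.7 223.   45.9  47.6  12.6] 423
side ring z 0.0248 mean [0.4374 0.0897] rect [437.3  88.6  50.2  50.8  87.1] 248
```

Run:
```python
from h import *
# tray nests, from dark pixels in both views
seeds={"top":dict(post=(344,187),corners=(386,189),ribs=(342,230),collar=(386,232)),
"side":dict(post=(250,161),corners=(257,136),ribs=(290,166),collar=(295,140))}
for n in("top","side"):
    d=np.load(n+"0.npy"); W=world(n,d); I=cv2.imread(f"pics/{n}0.png")
    v,u=np.mgrid[:420,:560]; g=I.max(2)
    for k,s in seeds[n].items():
        m=(np.hypot(u-s[0],v-s[1])<(22 if n=="top" else 17))&(g<75)&np.isfinite(W[...,2])
        P=W[m]; (cx,cy),(w,h),a=cv2.minAreaRect((P[:,:2]*1000).astype(np.float32))
        print(n,k,"z",np.round(np.percentile(P[:,2],[10,50,90]),4),"mean",np.round(P[:,:2].mean(0),4),"rect",np.round([cx,cy,w,h,a],1),m.sum())
I=cv2.imread("pics/top0.png")[145:275,110:420]; cv2.imwrite("pics/topc.png",cv2.resize(I,None,fx=2.5,fy=2.5,interpolation=cv2.INTER_CUBIC))
W=world("top",np.load("top0.npy")); z=W[...,2]
m=(z>0.004)&(np.mgrid[:420,:560][1]>310)&(np.mgrid[:420,:560][1]<420)&(np.mgrid[:420,:560][0]>155)&(np.mgrid[:420,:560][0]<265)
P=W[m]; print("tray rect",cv2.minAreaRect((P[:,:2]*1000).astype(np.float32)),np.percentile(P[:,2],[5,50,95]))
```

```text
top post z [0.017  0.03   0.0345] mean [ 0.5669 -0.1683] rect [ 590.7 -177.3    9.3   68.1   70.1] 19
top corners z [0.0101 0.0179 0.0218] mean [ 0.5721 -0.2874] rect [ 574.6 -292.2   93.6   90.9   89.4] 83
top ribs z [0.0177 0.02   0.0223] mean [ 0.4708 -0.167 ] rect [ 453.3 -165.4   45.    99.    89. ] 35
top collar z [0.01   0.0185 0.0221] mean [ 0.452  -0.2852] rect [ 4.516e+02 -2.967e+02  4.000e+01  8.170e+01  2.000e-01] 65
side post z [0.0175 0.0256 0.0325] mean [ 0.5619 -0.1634] rect [ 563.7 -167.9    7.1   19.6   20.4] 20
side corners z [0.0132 0.0181 0.0208] mean [ 0.5616 -0.275 ] rect [ 560.6 -277.8   74.4   67.3   88.7] 67
side ribs z [0.0123 0.0181 0.0206] mean [ 0.4296 -0.1659] rect [ 448.1 -163.5   49.2   90.2   90. ] 33
side collar z [0.0126 0.0176 0.0198] mean [ 0.4493 -0.2753] rect [ 450.2 -275.8   40.9   47.1    5. ] 69
tray rect ((509.9523010253906, -228.05760192871094), (288.2956237792969, 288.4766845703125), 1.4290788173675537) [0.00605896 0.01043237 0.02184964]
```

Run:
```python
from h import *
c0=dict(post=(.566,-.168),corners=(.564,-.281),ribs=(.451,-.165),collar=(.451,-.277))
for n in("top","side"):
    W=world(n,np.load(n+"0.npy")); I=cv2.imread(f"pics/{n}0.png"); z=W[...,2]
    mt=(abs(W[...,0]-.507)<.14)&(abs(W[...,1]+.224)<.14)&(z>.006)
    mt=cv2.morphologyEx(mt.astype(np.uint8),cv2.MORPH_OPEN,np.ones((3,3)))>0
    P=W[mt]; print(n,"tray",cv2.minAreaRect((P[:,:2]*1000).astype(np.float32)))
    fl=mt&(z<.0135); print("floor",np.median(z[fl]))
    for k,c in c0.items():
        m=(np.hypot(W[...,0]-c[0],W[...,1]-c[1])<(.03 if k in("post","collar") else .06))&(abs(W[...,0]-c[0])<.05)&(abs(W[...,1]-c[1])<.05)&(z>.0155)
        if k in("post",): m&=z>.02
        P=W[m]; print(k,len(P),np.round(P.mean(0),4),np.round(np.array(sum(map(lambda q:list(q) if isinstance(q,tuple) else [q],cv2.minAreaRect((P[:,:2]*1000).astype(np.float32))),[])),1),np.round(np.percentile(P[:,2],[50,90]),4))
```

```text
top tray ((508.0301513671875, -224.709716796875), (235.79493713378906, 234.64418029785156), 89.09061431884766)
floor 0.010052308248125613
post 19 [ 0.5635 -0.1678  0.0308] [ 563.9 -168.3    9.6    9.8   19.5] [0.032 0.035]
corners 91 [ 0.5615 -0.2828  0.0196] [ 561.9 -287.2   85.4   70.3   87.9] [0.0196 0.0224]
ribs 90 [ 0.4454 -0.1663  0.0193] [ 451.3 -165.1   99.6   90.7    5.9] [0.0192 0.0222]
collar 82 [ 0.4498 -0.2785  0.02  ] [ 451.  -278.7   44.3   43.9   42.3] [0.0199 0.0226]
side tray ((505.22735595703125, -221.07199096679688), (241.04006958007812, 234.4672088623047), 88.88339233398438)
floor 0.009322051305872773
post 23 [ 0.5615 -0.164   0.0288] [ 563.4 -165.1   11.    13.2   45.5] [0.0291 0.033 ]
corners 69 [ 0.561  -0.2779  0.0185] [ 559.9 -278.1   72.4   72.     2. ] [0.0186 0.0208]
ribs 70 [ 0.4574 -0.1637  0.0188] [ 450.8 -165.1   51.6   99.6   89.1] [0.019  0.0207]
collar 62 [ 0.4481 -0.2765  0.0182] [ 447.1 -276.9   46.6   44.1   70.6] [0.0183 0.0204]
```

View pics/topc.png

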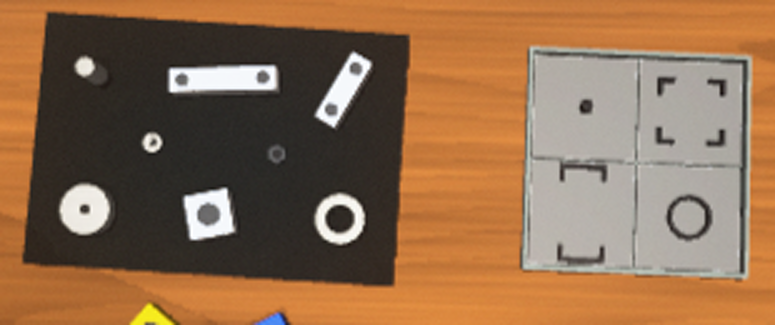

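The crop confirms it: the wide ring is at crop (339,219), the narrow one at (84,209), and the rib nest's long axis runs along world x. I'll start with the pin.

Call:
arm_command(steps=[[[0.05, -0.04, 0], [0, 0, 0], 1], [[0.1, -0.08, 0], [0, 0, 0], 1], [[0.15, -0.13, -0.02], [0, 0, 0], 1], [[0.2, -0.17, -0.05], [0, 0, 0], 1], [[0.25, -0.215, -0.08], [0, 0, 0], 1], [[0.29, -0.25, -0.1], [0, 0, 0], 1], [[0.303, -0.262, -0.13], [0, 0, 0], 1], [[0.303, -0.262, -0.13], [0, 0, 0], 1]])

```text
time: 1.1
eef_pos: [0.5849, 0.3459, 0.1023]
tool_rot: [-0.68, -3.06, 0.013]
force: [-0.6, 0.5, 0.1]
width: 0.998
```

Run:
```python
from h import *
ims=[]
for n in("top","side"):
    p,d=imaging.get_image(n); f,cx,cy,R,t=cam(n); c=R@np.array([.586,.35,.05])+t; u,v=int(f*c[0]/c[2]+cx),int(f*c[1]/c[2]+cy)
    ims.append(cv2.resize(p[max(v-60,0):max(v-60,0)+120,max(u-60,0):max(u-60,0)+120,::-1],(400,400)))
cv2.imwrite("pics/a.png",np.hstack(ims)); print(state()["eef_pos"],state()["tool_rot"])
```

```text
[0.58524862 0.34976287 0.10653195] [-0.67597    -3.06538307  0.00468033]
```

View pics/a.png

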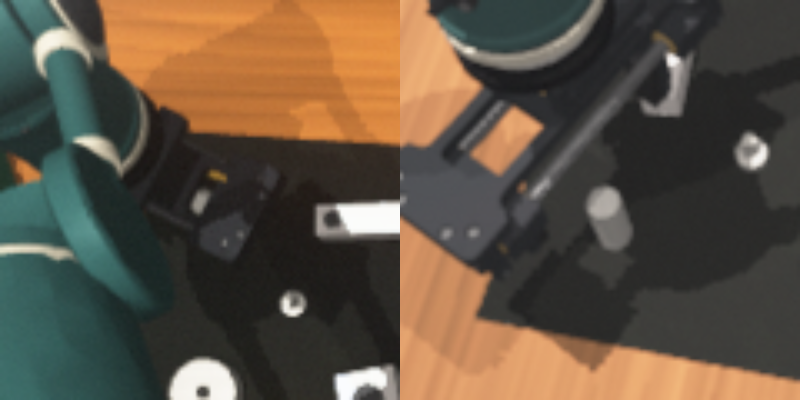

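The fingers straddle the pin at right-hand crop (610,215), so I'll go down and grip.

Call:
arm_command(steps=[[[0.001, 0, -0.03], [0, 0, 0], 1], [[0.001, 0, -0.06], [0, 0, 0], 1], [[0.001, 0, -0.08], [0, 0, 0], 1], [[0.001, 0, -0.08], [0, 0, 0], 1], [[0.001, 0, -0.08], [0, 0, 0], 0], [[0.001, 0, -0.08], [0, 0, 0], 0], [[0.001, 0, -0.08], [0, 0, 0], 0], [[0.001, 0, -0.08], [0, 0, 0], 0], [[0.001, 0, -0.08], [0, 0, 0], 0], [[0.001, 0, -0.08], [0, 0, 0], 0]])

```text
time: 2.45
eef_pos: [0.5863, 0.3496, 0.0265]
tool_rot: [-0.676, -3.065, 0.005]
force: [-0.3, -0.4, 0.2]
width: 0.346
```

Call:
arm_command(steps=[[[0, 0, 0], [0, 0, 0], 0], [[0, 0, 0], [0, 0, 0], 0], [[0, 0, 0], [0, 0, 0], 0], [[0, 0, 0], [0, 0, 0], 0], [[0, 0, 0.03], [0, 0, 0], 0], [[0, 0, 0.07], [0, 0, 0], 0], [[0, 0, 0.11], [0, 0, 0], 0], [[0, 0, 0.11], [0, 0, 0], 0]])

```text
time: 3.45
eef_pos: [0.5889, 0.3512, 0.141]
tool_rot: [0.676, 3.064, 0.004]
force: [-0.0, -0.5, -1.0]
width: 0.213
```

Call:
arm_command(steps=[[[-0.01, -0.045, 0], [0, 0, 0], 0], [[-0.022, -0.1, 0], [0, 0, 0], 0], [[-0.034, -0.155, 0], [0, 0, 0], 0], [[-0.046, -0.21, 0], [0, 0, 0], 0], [[-0.058, -0.265, 0], [0, 0, 0], 0], [[-0.07, -0.32, 0], [0, 0, 0], 0], [[-0.082, -0.375, 0], [0, 0, 0], 0], [[-0.094, -0.43, 0], [0, 0, 0], 0], [[-0.106, -0.485, 0], [0, 0, 0], 0], [[-0.118, -0.54, 0], [0, 0, 0], 0]])

```text
time: 4.7
eef_pos: [0.4691, -0.1899, 0.1391]
tool_rot: [0.677, 3.067, 0.005]
force: [0.9, -0.4, -0.8]
width: 0.216
```

Call:
arm_command(steps=[[[-0.01, -0.05, 0], [0, 0, 0], 0], [[-0.02, -0.08, -0.02], [0, 0, 0], 0], [[-0.02, -0.09, -0.04], [0, 0, 0], 0], [[-0.02, -0.09, -0.06], [0, 0, 0], 0], [[-0.02, -0.09, -0.06], [0, 0, 0], 0], [[-0.02, -0.09, -0.06], [0, 0, 0], 0]])

```text
time: 5.45
eef_pos: [0.4489, -0.2795, 0.0786]
tool_rot: [0.676, 3.068, 0.006]
force: [0.5, -0.1, -0.8]
width: 0.215
```

Run:
```python
from h import *
ims=[]
for n in("top","side"):
    p,d=imaging.get_image(n); f,cx,cy,R,t=cam(n); c=R@np.array([.45,-.278,.03])+t; u,v=int(f*c[0]/c[2]+cx),int(f*c[1]/c[2]+cy)
    ims.append(cv2.resize(p[max(v-60,0):max(v-60,0)+120,max(u-60,0):max(u-60,0)+120,::-1],(400,400)))
cv2.imwrite("pics/b.png",np.hstack(ims)); s=state();print(s["eef_pos"],s["tool_rot"],s["width"],s["time"],s["joints"])
```

```text
[ 0.44969599 -0.27990493  0.07975883] [0.67540833 3.06575771 0.00443038] 0.2166880809396553 5.55 [-0.60602035  0.1463393   2.0623452   0.00434738  0.93184205 -1.74572091]
```

View pics/b.png

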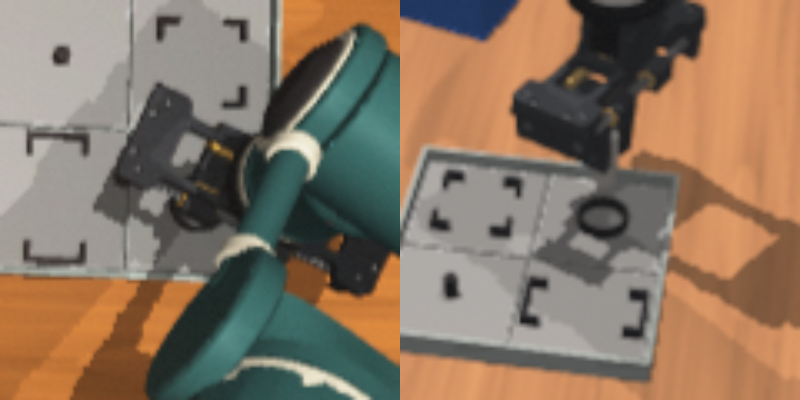

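Run:
```python
from h import *
f,cx,cy,R,t=cam("side")
def pr(X):
    c=R@np.array(X)+t; return np.array([f*c[0]/c[2]+cx,f*c[1]/c[2]+cy])
o=pr([.45,-.278,.03]).astype(int)-60
for X in([.4497,-.28,.06],[.4497,-.28,.02],[.4495,-.278,.02],[.4497,-.28,.075]): print(X,(pr(X)-o)*400/120+[400,0])
```

```text
[0.4497, -0.28, 0.06] [603.22603349 173.81936706]
[0.4497, -0.28, 0.02] [601.43302006 209.68292933]
[0.4495, -0.278, 0.02] [601.39149476 211.22176903]
[0.4497, -0.28, 0.075] [603.92248559 159.88904569]
```

Allowing for the finger hiding its left part, the pin's visible right edge at (620,155) matches the prediction, and the collar is at (603,213). Lowering the pin now.

Call:
arm_command(steps=[[[0, 0.001, -0.02], [0, 0, 0], 0], [[0, 0.001, -0.034], [0, 0, 0], 0], [[0, 0.001, -0.04], [0, 0, 0], 0], [[0, 0.001, -0.043], [0, 0, 0], 0], [[0, 0.001, -0.045], [0, 0, 0], 0], [[0, 0.001, -0.046], [0, 0, 0], 0], [[0, 0.001, -0.046], [0, 0, 0], 0]])

```text
time: 6.42
eef_pos: [0.4501, -0.2792, 0.0343]
tool_rot: [0.675, 3.065, 0.004]
force: [-0.3, 0.8, 1.3]
width: 0.218
```

Call:
arm_command(steps=[[[0, 0, -0.001], [0, 0, 0], 0], [[0, 0, -0.001], [0, 0, 0], 0.5], [[0, 0, -0.001], [0, 0, 0], 0.5], [[0, 0, -0.001], [0, 0, 0], 0.6], [[0, 0, 0], [0, 0, 0], 0.6], [[0, 0, 0], [0, 0, 0], 0.6], [[0, 0, 0.03], [0, 0, 0], 0.6], [[0, 0, 0.07], [0, 0, 0], 0.6], [[0, 0, 0.12], [0, 0, 0], 0.8], [[0, 0, 0.12], [0, 0, 0], 1]])

```text
time: 7.68
eef_pos: [0.4532, -0.2813, 0.1594]
tool_rot: [0.673, 3.056, -0.002]
force: [-0.2, -0.0, -0.2]
width: 0.8
```

Call:
arm_command(steps=[[[0, 0.05, 0], [0, 0, 0], 1], [[0, 0.11, 0], [0, 0, 0], 1], [[-0.005, 0.17, 0], [0, 0, 0], 1], [[-0.01, 0.23, 0], [0, 0, 0], 1], [[-0.015, 0.29, -0.02], [0, 0, 0], 1], [[-0.015, 0.34, -0.05], [0, 0, 0], 1], [[-0.015, 0.367, -0.08], [0, 0, 0], 1], [[-0.015, 0.367, -0.09], [0, 0, 0], 1], [[-0.015, 0.367, -0.09], [0, 0, 0], 1]])

```text
time: 8.8
eef_pos: [0.437, 0.0851, 0.0682]
tool_rot: [0.673, 3.059, -0.004]
force: [0.1, 0.5, -1.1]
width: 0.998
```

Run:
```python
from h import *
for n in("top","side"):
    p,d=imaging.get_image(n); cv2.imwrite(f"pics/c_{n}.png",p[:,:,::-1]); W=world(n,d)
    m=(np.hypot(W[...,0]-.45,W[...,1]+.278)<.05)&(W[...,2]>.05)&(W[...,2]<.09); print(n,m.sum(),W[m].mean(0),W[m].max(0)-W[m].min(0))
s=state();print(s["eef_pos"],s["tool_rot"],s["width"],s["time"])
a=cv2.imread("pics/c_top.png")[150:270,210:430]; b=cv2.imread("pics/c_side.png")[100:300,180:350]
cv2.imwrite("pics/c.png",np.hstack([cv2.resize(a,(440,240)),cv2.resize(b,(340,400))[:240],]) if 0 else np.hstack([cv2.copyMakeBorder(cv2.resize(a,(440,240)),0,160,0,0,0),cv2.resize(b,(340,400))]))
```

```text
top 53 [ 0.45112029 -0.27880883  0.05911002] [0.01793019 0.01734286 0.01415622]<stdin>:4: RuntimeWarning: Mean of empty slice.
  ret = um.true_divide(
Traceback (most recent call last):
ValueError: zero-size array to reduction operation maximum which has no identity
```

The pin stands in the collar: the top view puts it at (0.451,-0.279) against a collar at (0.450,-0.2785), with its top at z 0.06. Next is the ring.

Call:
arm_command(steps=[[[0, 0.001, -0.03], [0, 0, 0], 1], [[0, 0.001, -0.05], [0, 0, 0], 1], [[0, 0.001, -0.06], [0, 0, 0], 1], [[0, 0.001, -0.06], [0, 0, 0], 1], [[0, 0.001, -0.06], [0, 0, 0], 0], [[0, 0.001, -0.06], [0, 0, 0], 0], [[0, 0.001, -0.06], [0, 0, 0], 0], [[0, 0.001, -0.06], [0, 0, 0], 0], [[0, 0.001, -0.06], [0, 0, 0], 0], [[0, 0.001, -0.06], [0, 0, 0], 0]])

```text
time: 10.15
eef_pos: [0.439, 0.0859, 0.0102]
tool_rot: [0.675, 3.055, -0.002]
force: [-0.9, 0.9, 3.1]
width: 0.583
```

Call:
arm_command(steps=[[[0, 0, 0], [0, 0, 0], 0], [[0, 0, 0], [0, 0, 0], 0], [[0, 0, 0.01], [0, 0, 0], 0], [[0, 0, 0.015], [0, 0, 0], 0], [[0, 0, 0.015], [0, 0, 0], 0], [[0, 0, 0.015], [0, 0, 0], 0]])

```text
time: 10.9
eef_pos: [0.4388, 0.0859, 0.0252]
tool_rot: [0.675, 3.055, -0.002]
force: [0.4, 0.2, -1.0]
width: 0.58
```

Run:
```python
from h import *
for n in("side",):
    p,d=imaging.get_image(n); W=world(n,d)
    cv2.imwrite("pics/d.png",cv2.resize(p[190:300,220:340,::-1],None,fx=4,fy=4))
s=state();print(s["eef_pos"],s["tool_rot"],s["width"],s["force"],s["time"])
```

```text
[0.43873009 0.08588723 0.02508187] [ 6.75021599e-01  3.05494507e+00 -1.77115040e-03] 0.5834715160533394 [-0.56602331 -0.61870651 -1.69186338] 10.95
```

View pics/d.png

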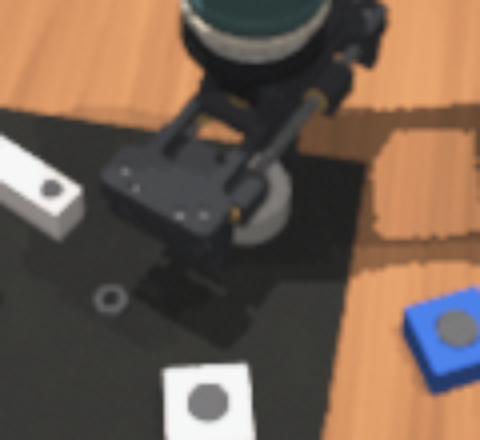

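The ring is held at d.png (265,205), with a wrist load of about 1.5 N. Moving it over the post.

Call:
arm_command(steps=[[[0.01, -0.01, 0.04], [0, 0, 0], 0], [[0.03, -0.05, 0.07], [0, 0, 0], 0], [[0.055, -0.1, 0.07], [0, 0, 0], 0], [[0.08, -0.15, 0.07], [0, 0, 0], 0], [[0.105, -0.2, 0.07], [0, 0, 0], 0], [[0.125, -0.245, 0.07], [0, 0, 0], 0], [[0.125, -0.254, 0.06], [0, 0, 0], 0], [[0.125, -0.254, 0.05], [0, 0, 0], 0], [[0.125, -0.254, 0.045], [0, 0, 0], 0], [[0.125, -0.254, 0.045], [0, 0, 0], 0]])

```text
time: 12.2
eef_pos: [0.5626, -0.1665, 0.0691]
tool_rot: [0.673, 3.058, -0.001]
force: [0.6, -0.4, -1.0]
width: 0.587
```

Run:
```python
from h import *
p,d=imaging.get_image("side"); W=world("side",d); np.save("e.npy",d)
cv2.imwrite("pics/e.png",cv2.resize(p[110:210,200:330,::-1],None,fx=5,fy=5))
f,cx,cy,R,t=cam("side")
def pr(X):
    c=R@np.array(X)+t; return (np.array([f*c[0]/c[2]+cx,f*c[1]/c[2]+cy])-[200,110])*5
s=state();print(s["eef_pos"],s["tool_rot"],s["width"],s["force"],s["time"])
e=s["eef_pos"]; print("ring bottom centre",pr(e-[0,0,.008]),"post top",pr([.563,-.167,.032]))
```

```text
[ 0.5632073  -0.16678926  0.06971827] [ 6.72948918e-01  3.05638376e+00 -1.38742312e-03] 0.5860435362511331 [ 0.76945553  0.8731968  -1.27837843] 12.25
ring bottom centre [240.26535241 198.02818496] post top [243.24011979 238.02129403]
```

View pics/e.png

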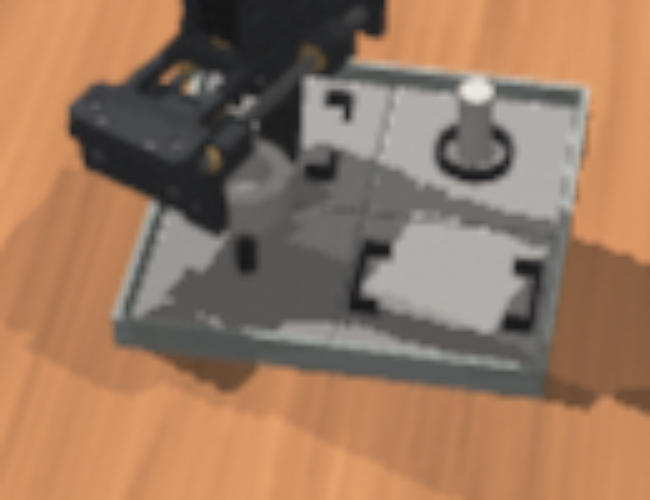

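The pin is upright in its collar at (477,125), and the ring hangs above the post at (246,240), aligned to within about 2 mm. Lowering it.

Call:
arm_command(steps=[[[0, -0.001, -0.02], [0, 0, 0], 0], [[0, -0.001, -0.035], [0, 0, 0], 0], [[0, -0.001, -0.044], [0, 0, 0], 0], [[0, -0.001, -0.048], [0, 0, 0], 0], [[0, -0.001, -0.05], [0, 0, 0], 0], [[0, -0.001, -0.052], [0, 0, 0], 0], [[0, -0.001, -0.052], [0, 0, 0], 0]])

```text
time: 13.12
eef_pos: [0.5637, -0.1681, 0.0183]
tool_rot: [0.673, 3.055, -0.002]
force: [-0.8, 0.7, 0.3]
width: 0.581
```

Call:
arm_command(steps=[[[0, 0, -0.001], [0, 0, 0], 0], [[0, 0, -0.001], [0, 0, 0], 0.8], [[0, 0, -0.001], [0, 0, 0], 0.85], [[0, 0, -0.001], [0, 0, 0], 0.85], [[0, 0, 0], [0, 0, 0], 0.85], [[0, 0, 0], [0, 0, 0], 0.85], [[0, 0, 0.02], [0, 0, 0], 0.85], [[0, 0, 0.05], [0, 0, 0], 0.9], [[0, 0, 0.1], [0, 0, 0], 1], [[0, 0, 0.1], [0, 0, 0], 1]])

```text
time: 14.38
eef_pos: [0.5679, -0.1695, 0.1251]
tool_rot: [0.67, 3.044, -0.004]
force: [0.4, -0.6, -0.1]
width: 0.998
```

Call:
arm_command(steps=[[[0, 0.05, 0], [0, 0, -0.02], 1], [[0.002, 0.11, 0], [0, 0, -0.04], 1], [[0.004, 0.17, 0], [0, 0, -0.06], 1], [[0.006, 0.22, -0.02], [0, 0, -0.06], 1], [[0.006, 0.255, -0.04], [0, 0, -0.06], 1], [[0.006, 0.255, -0.055], [0, 0, -0.06], 1], [[0.006, 0.255, -0.055], [0, 0, -0.06], 1], [[0.006, 0.255, -0.055], [0, 0, -0.06], 1]])

```text
time: 15.38
eef_pos: [0.5743, 0.0843, 0.0705]
tool_rot: [0.763, 3.022, -0.005]
force: [0.4, -0.5, 1.1]
width: 0.994
```

```bash
cat >> h.py <<'E'
from scipy.spatial.transform import Rotation as Ro
def turn(jaw):
    "world rotvec taking the tool to straight down with jaws along angle jaw (deg)"
    s=state(); C=Ro.from_rotvec(s["tool_rot"]).as_matrix(); y=C[:,1]
    j=np.radians(jaw); Y=np.array([np.cos(j),np.sin(j),0]); Y*=np.sign(Y@y); Z=np.array([0,0,-1.])
    T=np.stack([np.cross(Y,Z),Y,Z],1); print("pos",np.round(s["eef_pos"],4),"turn",np.round(Ro.from_matrix(T@C.T).as_rotvec(),3),"w",s["width"],"F",np.round(s["force"],1),"t",s["time"],"q6",s["joints"][5])
def crop(n,r,f,name):
    p,d=imaging.get_image(n); cv2.imwrite(f"pics/{name}.png",cv2.resize(p[r[1]:r[3],r[0]:r[2],::-1],None,fx=f,fy=f,interpolation=cv2.INTER_CUBIC)); return world(n,d)
E
python3 - <<'E'
from h import *
turn(61.7)
W=crop("top",(210,150,430,270),3.5,"f")
for k,c in dict(ring=(.5635,-.168),pin=(.451,-.279)).items():
    m=(np.hypot(W[...,0]-c[0],W[...,1]-c[1])<.04)&(W[...,2]>(.028 if k=="ring" else .05))&(W[...,2]<.1); P=W[m]
    if len(P): print(k,len(P),P.mean(0),np.percentile(P[:,2],[5,50,95]),cv2.minAreaRect((P[:,:2]*1000).astype(np.float32)))
E
```

```text
pos [0.5743 0.0843 0.0705] turn [0.009 0.023 0.001] w 0.9937910205636528 F [ 0.4 -0.5  1.1] t 15.375 q6 -0.9572211896403626
ring 231 [ 0.56364617 -0.168248    0.0337314 ] [0.0301974  0.03351662 0.03749215] ((563.6709594726562, -168.4935302734375), (49.507080078125, 50.565940856933594), 46.1026725769043)
pin 52 [ 0.45119725 -0.27883887  0.05964235] [0.05577232 0.06012303 0.06350698] ((451.6078796386719, -278.9236755371094), (17.552719116210938, 17.529842376708984), 42.889163970947266)
```

View pics/f.png

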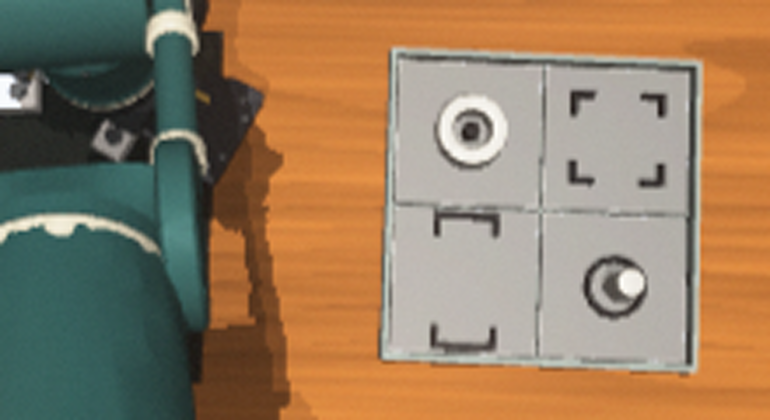

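The top crop shows the ring seated round the post (471,130), with its top at z 0.034. The pin is in the collar (615,287). Gripping the bar next, with a small tilt correction.

Call:
arm_command(steps=[[[0, 0.001, -0.03], [0.009, 0.023, 0], 1], [[0, 0.001, -0.05], [0.009, 0.023, 0], 1], [[0, 0.001, -0.06], [0.009, 0.023, 0], 1], [[0, 0.001, -0.062], [0.009, 0.023, 0], 1], [[0, 0.001, -0.062], [0.009, 0.023, 0], 0], [[0, 0.001, -0.062], [0.009, 0.023, 0], 0], [[0, 0.001, -0.062], [0.009, 0.023, 0], 0], [[0, 0.001, -0.062], [0.009, 0.023, 0], 0], [[0, 0.001, -0.062], [0.009, 0.023, 0], 0], [[0, 0.001, -0.062], [0.009, 0.023, 0], 0]])

```text
time: 16.68
eef_pos: [0.5746, 0.0853, 0.0089]
tool_rot: [0.77, 3.045, 0.0]
force: [-0.1, -0.5, -0.1]
width: 0.341
```

Call:
arm_command(steps=[[[0, 0, 0], [0, 0, 0], 0], [[0, 0, 0], [0, 0, 0], 0], [[0, 0, 0], [0, 0, 0], 0], [[0, 0, 0], [0, 0, 0], 0]])

```text
time: 17.18
eef_pos: [0.5746, 0.0853, 0.0089]
tool_rot: [0.77, 3.045, 0.0]
force: [-0.1, 0.3, -0.2]
width: 0.268
```

```bash
python3 -c "
from h import *
turn(61.7)"
```

```text
pos [0.5746 0.0853 0.0089] turn [0.    0.001 0.001] w 0.26810439109357326 F [-0.1  0.3 -0.2] t 17.175 q6 -0.9709501542908803
```

Call:
arm_command(steps=[[[0, 0, 0.03], [0, 0, 0], 0], [[-0.01, -0.03, 0.06], [0, 0, 0.08], 0], [[-0.035, -0.08, 0.06], [0, 0, 0.18], 0], [[-0.06, -0.13, 0.06], [0, 0, 0.28], 0], [[-0.085, -0.18, 0.06], [0, 0, 0.38], 0], [[-0.11, -0.23, 0.06], [0, 0, 0.476], 0], [[-0.123, -0.251, 0.06], [0, 0, 0.476], 0], [[-0.123, -0.251, 0.05], [0, 0, 0.476], 0], [[-0.123, -0.251, 0.045], [0, 0, 0.476], 0], [[-0.123, -0.251, 0.045], [0, 0, 0.476], 0]])

```text
time: 18.42
eef_pos: [0.4514, -0.1645, 0.0529]
tool_rot: [-0.028, -3.141, -0.002]
force: [0.4, -0.2, -1.1]
width: 0.273
```

Run:
```python
from h import *
W=crop("side",(210,110,340,210),5,"g"); turn(89)
```

```text
pos [ 0.4517 -0.1646  0.0533] turn [-0.001 -0.     0.   ] w 0.26964051705714137 F [ 0.2  0.5 -1.1] t 18.475 q6 -1.9559513147548369
```

View pics/g.png

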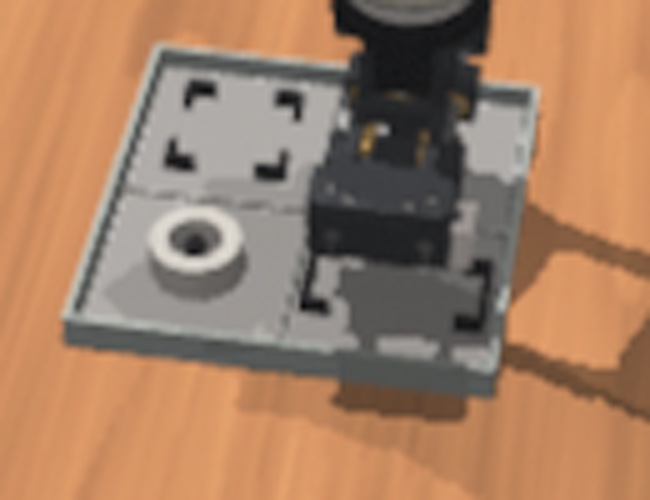

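The bar's end shows at (468,225), between the ribs, and its yaw matches the tray. Lowering it.

Call:
arm_command(steps=[[[0, -0.001, -0.015], [0, 0, 0], 0], [[0, -0.001, -0.026], [0, 0, 0], 0], [[0, -0.001, -0.032], [0, 0, 0], 0], [[0, -0.001, -0.035], [0, 0, 0], 0], [[0, -0.001, -0.037], [0, 0, 0], 0], [[0, -0.001, -0.037], [0, 0, 0], 0], [[0, -0.001, -0.037], [0, 0, 0], 0]])

```text
time: 19.35
eef_pos: [0.4519, -0.1657, 0.0169]
tool_rot: [0.028, 3.141, 0.001]
force: [-1.9, 1.3, 4.3]
width: 0.273
```

Call:
arm_command(steps=[[[0, 0, 0], [0, 0, 0], 0.45], [[0, 0, 0], [0, 0, 0], 0.5], [[0, 0, 0], [0, 0, 0], 0.5], [[0, 0, 0], [0, 0, 0], 0.5], [[0, 0, 0.02], [0, 0, 0], 0.5], [[0, 0, 0.05], [0, 0, 0], 0.6], [[0, 0, 0.1], [0, 0, 0], 0.8], [[0, 0, 0.1], [0, 0, 0], 1], [[0, 0, 0.1], [0, 0, 0], 1]])

```text
time: 20.48
eef_pos: [0.4517, -0.1656, 0.1166]
tool_rot: [0.028, 3.141, 0.001]
force: [-0.5, 0.7, 0.7]
width: 0.923
```

Call:
arm_command(steps=[[[0, 0.05, 0], [0, 0, 0.05], 1], [[0, 0.11, 0], [0, 0, 0.1], 1], [[-0.003, 0.17, 0], [0, 0, 0.15], 1], [[-0.006, 0.23, 0], [0, 0, 0.2], 1], [[-0.009, 0.29, -0.01], [0, 0, 0.227], 1], [[-0.011, 0.345, -0.03], [0, 0, 0.227], 1], [[-0.011, 0.385, -0.047], [0, 0, 0.227], 1], [[-0.011, 0.385, -0.047], [0, 0, 0.227], 1], [[-0.011, 0.385, -0.047], [0, 0, 0.227], 1]])

```text
time: 21.6
eef_pos: [0.4395, 0.2185, 0.0683]
tool_rot: [0.329, -3.122, 0.001]
force: [1.0, -1.4, 0.4]
width: 1.001
```

Run:
```python
from h import *
turn(102)
W=crop("top",(110,150,430,270),2.4,"k")
m=(abs(W[...,0]-.4515)<.05)&(abs(W[...,1]+.166)<.025)&(W[...,2]>.03)&(W[...,2]<.06); P=W[m]
print("bar",len(P),P.mean(0),np.median(P[:,2]),cv2.minAreaRect((P[:,:2]*1000).astype(np.float32)))
```

```text
pos [0.4395 0.2185 0.0683] turn [ 0.001 -0.003 -0.001] w 1.001221228288134 F [ 1.  -1.4  0.4] t 21.6 q6 -1.3708364293203306
bar 298 [ 0.45186087 -0.16586244  0.03800037] 0.03800713233517337 ((451.57403564453125, -166.37478637695312), (24.92029571533203, 77.9888687133789), 88.85309600830078)
```

View pics/k.png

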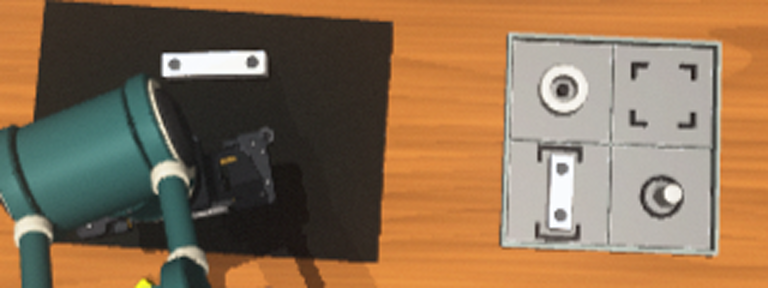

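The bar is seated between the ribs at (560,192), top at z 0.038, and parallel. The long bar hasn't moved. Last is the block.

Call:
arm_command(steps=[[[0.001, 0.001, -0.03], [0, -0.003, 0], 1], [[0.001, 0.001, -0.05], [0, -0.003, 0], 1], [[0.001, 0.001, -0.059], [0, -0.003, 0], 1], [[0.001, 0.001, -0.06], [0, -0.003, 0], 1], [[0.001, 0.001, -0.06], [0, -0.003, 0], 0], [[0.001, 0.001, -0.06], [0, -0.003, 0], 0], [[0.001, 0.001, -0.06], [0, -0.003, 0], 0], [[0.001, 0.001, -0.06], [0, -0.003, 0], 0], [[0.001, 0.001, -0.06], [0, -0.003, 0], 0], [[0.001, 0.001, -0.06], [0, -0.003, 0], 0]])

```text
time: 22.9
eef_pos: [0.4413, 0.2195, 0.0092]
tool_rot: [-0.327, 3.123, 0.0]
force: [-1.3, 0.9, 3.1]
width: 0.518
```

Call:
arm_command(steps=[[[0, 0, 0], [0, 0, 0], 0], [[0, 0, 0], [0, 0, 0], 0], [[0, 0, 0], [0, 0, 0], 0]])

```text
time: 23.28
eef_pos: [0.4413, 0.2196, 0.0092]
tool_rot: [-0.327, 3.123, 0.0]
force: [-0.6, 0.3, 1.8]
width: 0.517
```

```bash
python3 -c "
from h import *
turn(102)"
```

```text
pos [0.4413 0.2196 0.0092] turn [-0.     0.002  0.001] w 0.5170614395624679 F [-0.6  0.3  1.8] t 23.275 q6 -1.367691690287617
```

Call:
arm_command(steps=[[[0, 0, 0.04], [0, 0, 0], 0], [[0.008, -0.03, 0.08], [0, 0, 0], 0], [[0.02, -0.085, 0.08], [0, 0, -0.04], 0], [[0.033, -0.14, 0.08], [0, 0, -0.08], 0], [[0.046, -0.195, 0.08], [0, 0, -0.12], 0], [[0.059, -0.25, 0.08], [0, 0, -0.16], 0], [[0.072, -0.305, 0.08], [0, 0, -0.2], 0], [[0.085, -0.36, 0.08], [0, 0, -0.227], 0], [[0.098, -0.415, 0.08], [0, 0, -0.227], 0], [[0.111, -0.465, 0.08], [0, 0, -0.227], 0]])

```text
time: 24.52
eef_pos: [0.5518, -0.2474, 0.0884]
tool_rot: [0.03, 3.141, 0.0]
force: [0.6, 0.2, -1.0]
width: 0.518
```

Call:
arm_command(steps=[[[0.01, -0.03, -0.01], [0, 0, 0], 0], [[0.01, -0.035, -0.03], [0, 0, 0], 0], [[0.01, -0.035, -0.04], [0, 0, 0], 0], [[0.01, -0.035, -0.04], [0, 0, 0], 0], [[0.01, -0.035, -0.04], [0, 0, 0], 0]])

```text
time: 25.15
eef_pos: [0.5617, -0.2813, 0.0485]
tool_rot: [0.027, 3.141, 0.001]
force: [0.8, -0.2, -1.3]
width: 0.514
```

Run:
```python
from h import *
W=crop("side",(200,100,330,200),5,"m"); turn(89)
```

```text
pos [ 0.5621 -0.2816  0.049 ] turn [0.    0.001 0.   ] w 0.5186517834453513 F [ 0.1 -0.2 -1.3] t 25.2 q6 -2.0579999593990443
```

View pics/m.png

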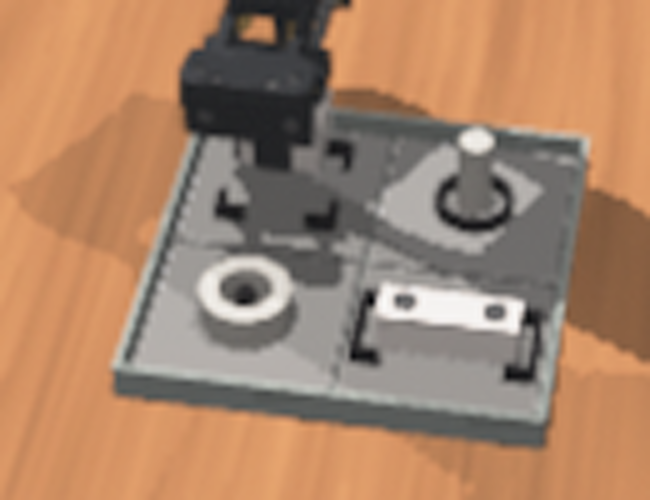

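The block hangs over the corner brackets at (275,180), and the ring, bar and pin are seated. Lowering it.

Call:
arm_command(steps=[[[0, 0.001, -0.012], [0, 0, 0], 0], [[0, 0.001, -0.022], [0, 0, 0], 0], [[0, 0.001, -0.028], [0, 0, 0], 0], [[0, 0.001, -0.031], [0, 0, 0], 0], [[0, 0.001, -0.032], [0, 0, 0], 0], [[0, 0.001, -0.032], [0, 0, 0], 0], [[0, 0.001, -0.032], [0, 0, 0], 0]])

```text
time: 26.08
eef_pos: [0.5624, -0.2808, 0.0172]
tool_rot: [0.028, 3.139, -0.001]
force: [-0.6, 0.1, -0.6]
width: 0.517
```

Call:
arm_command(steps=[[[0, 0, -0.001], [0, 0, 0], 0], [[0, 0, -0.001], [0, 0, 0], 0], [[0, 0, -0.001], [0, 0, 0], 0.65], [[0, 0, -0.001], [0, 0, 0], 0.7], [[0, 0, -0.001], [0, 0, 0], 0.7], [[0, 0, 0], [0, 0, 0], 0.7], [[0, 0, 0.02], [0, 0, 0], 0.7], [[0, 0, 0.06], [0, 0, 0], 0.8], [[0, 0, 0.12], [0, 0, 0], 1], [[0, 0, 0.13], [0, 0, 0], 1]])

```text
time: 27.32
eef_pos: [0.5661, -0.2828, 0.1548]
tool_rot: [0.028, 3.129, -0.009]
force: [1.2, -0.4, 0.5]
width: 0.989
```

Call:
arm_command(steps=[[[0, 0.05, 0.02], [0, 0, 0], 1], [[0, 0.1, 0.02], [0, 0, 0], 1], [[0, 0.15, 0.02], [0, 0, 0], 1], [[0, 0.2, 0.02], [0, 0, 0], 1], [[0, 0.25, 0.02], [0, 0, 0], 1], [[0, 0.27, 0.02], [0, 0, 0], 1], [[0, 0.27, 0.02], [0, 0, 0], 1]])

```text
time: 28.2
eef_pos: [0.5659, -0.0121, 0.1749]
tool_rot: [0.024, 3.129, -0.01]
force: [0.3, -0.1, 0.5]
width: 1.004
```

Run:
```python
from h import *
W=crop("top",(110,150,430,270),2.4,"n"); turn(89)
for k,c,r,z0 in(("ring",(.5635,-.168),.035,.029),("pin",(.451,-.279),.03,.052),("bar",(.4515,-.166),.045,.032),("block",(.562,-.28),.037,.031)):
    m=(np.hypot(W[...,0]-c[0],W[...,1]-c[1])<r)&(W[...,2]>z0)&(W[...,2]<.08); P=W[m]
    print(k,len(P),np.round(np.median(P[:,2]),4),np.round(sum(map(list,cv2.minAreaRect((P[:,:2]*1000).astype(np.float32))[:2]),[]),1),cv2.minAreaRect((P[:,:2]*1000).astype(np.float32))[2])
```

```text
pos [ 0.5661 -0.0131  0.1749] turn [ 0.007  0.012 -0.001] w 0.9999616496313033 F [0.3 0.4 0.3] t 28.25 q6 -1.6149467275672926
ring 220 0.0342 [ 563.5 -168.3   49.5   49.7] 46.363834381103516
pin 51 0.0599 [ 451.6 -279.    17.8   17.5] 0.967952311038971
bar 296 0.0381 [ 451.6 -166.6   25.    77.9] 89.03822326660156
block 312 0.0362 [ 562.  -281.4   47.4   45.8] 89.93158721923828
```

View pics/n.png

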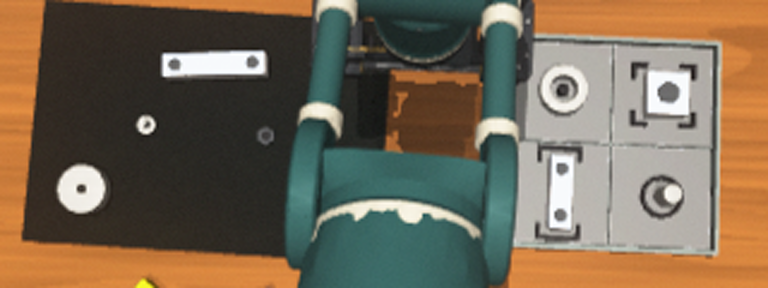

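All four parts are on their nest floors and centred. The narrow-bore ring (81,189) and the long bar (213,64) haven't moved. Handing in.

```bash
python3 -c "
from h import *
print(job_done())"
```

```text
the job is handed in; nothing more can be done
None
```

The kit is packed and handed in at about 28 s: the wide-bore ring is over the post, the short bar between the ribs, the pin in the collar and the block between the brackets. Each part was lowered to its nest floor before I released it.

- **Part positions:** in the last top view, part tops were at z 34, 38, 60 and 36 mm for ring, bar, pin and block, which matches the part heights on a 10 mm floor. Centres were within about 2 mm of my estimated nest centres, and the bar and block were parallel to the tray within about 1°.
- **Look-alikes:** the narrow-bore ring and the long bar showed no visible shift in that picture. I did not measure them again by number.
- **Disagreements:** the top and side cameras differed by up to about 4 mm in y. The placings agreed with the top view, so I used that one. The final check of the block came from the top view only.
- **Failed check:** one side-view check of the pin found no points because the script raised an error; later top and side pictures showed it upright in the collar.

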